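# Empty the tipping pick-bin into the packing carton

### The arm

A 6-joint arm with a two-finger parallel gripper is mounted at the origin on the work surface. World frame = base frame: x ahead of the robot, y to its left, z up, the work surface at z = 0. Lengths are in m, angles in rad, forces in N, time in s.
With the tool pointing down it reaches from about 0.375 to 0.925 m from the base axis. Payload 5.7 kg.
Tool frame: the origin (TCP) lies at the very end of the fingers, on their centre line; the grasp point (between the pads) lies 19 mm behind it; z points along the fingers, y is the direction in which the jaws open and shut (so a half turn about z gives the same grasp; the last joint's range is limited). The gripper opens to 85 mm and grips with 20 to 120 N. Pads are 22 mm wide; open, the fingers measure 114 mm over their backs; the gripper's body (76 mm by 85 mm) begins 54 mm behind the grasp point. The pads swing forward as they close: fully open they stand 13 mm farther back than shut.
Start: joints at [-1.311, 0.359, 1.51, -0, 1.272, -0.115], TCP at [0.22, -0.558, 0.231] pointing down, gripper open.
Joint ranges: [-2.97, 2.97], [-1.01, 2.36], [0.21, 2.38], [-0.96, 4.11], [0.2, 2.71], [-2.98, 2.98]. Speed limits (rad/s): [2.39, 2.39, 3.14, 3.14, 3.14, 3.14].

### API

Orientations are given as a 3x3 rotation matrix whose columns are the frame's x, y, z axes.
In Python, from station import r gives the robot as it stands.
- The arm moves only by the tool servo_tool, never from a script. Its arguments are lists of equal length, an entry for each row: "grip": the closure in counts, from 0 (fully open) to 255 (shut); "dp": the shift along the tool's x, y, z in cm, a list of three; "spin": the turn about the tool's z in rad. In form: {"grip": [grip, ...], "dp": [[dx, dy, dz], ...], "spin": [spin, ...]}. A call has 1 to 8 rows; each row shifts and turns the commanded pose from where the row before left it, along the tool's axes as they then stand; what a row does not reach is not made up. A row lasts 1/8 s, in which the tool goes at most 62.5 mm and 10.7 degrees, less where a joint would pass 70% of its speed; a pose out of reach is approached as far as the arm can. A call with a gripper value outside its range is refused whole. The fingers move at their own pace and stop on an object; "force" is the grip in N (left out, the last holds). Time passes only in rows, so rows that do not move let the fingers close. It gives the time, the measured TCP pose, the force and the opening at its end, in the units of the state.
- r.get_obs(): the state, without advancing time (a new reading comes with each control period).
- r.capture(name): name is "scene" or "top" or "wrist"; returns the picture (400x640x3 uint8, red, green, blue); there is no depth.
- r.calibration(name): a dict with "intrinsics" (3x3 intrinsics, pixels), "eye" and "attitude" of the camera in the world; the wrist camera has in their place "tool_from_camera" (4x4, takes a point from camera to tool coordinates, whose origin is the TCP and whose axes are the flange's). Camera axes: x right, y down, z forward; pixel columns grow to the right and rows downward; lengths in m; the calibration is good to about 2 mm. A picture is of the moment at which its call begins: read the wrist's pose just before it. calibration takes no time and is no camera call.
- r.hand_in(): hands the job in, once; it reports no verdict.
The state is a dict: "time": time; "joints": joint angles; "qvel": joint speeds; "joint_torque": joint torques, N m; "tcp_pos": TCP position; "orientation": TCP orientation; "ft_force": force on the tool from outside, world axes, zero at the start; "wrist_torque": the same for the moment, N m; "grip_width": opening from 0.0 (shut) to 1.0 (fully open).
Only numpy, scipy, OpenCV 4.12 (cv2) and the standard library are available. Lean on these libraries where they do the work, as an engineer would, in place of code of your own. Each camera call takes 0.05 s, during which the arm holds its last target.

### The job

Tip the hinged black bin, the one with a steel bar above its back, forward past its balance point so that both steel couplings fall out of it into the cardboard carton below. Then ease the empty bin back until it sits fully upright on its stand again, without slinging it back.

Things in the scene. Friction and masses are not known exactly. Their poses are not given: they have to be found in the camera images.
- tip_bin (a joint): Tipping angle of the black pick-bin (110 mm wide, 97 mm long, 64 mm high) hinged in a grey steel stand: 0 upright on its stop, growing as it tips, 1.83 rad right over on its other stop. Weighs 0.5 kg; damped hinge; 3 to 10 N at the bar moves it. Balances near 1.1 rad; let go on either side of that it sinks to that side by itself within 4 s. Slung back means faster than 3.5 rad/s.
- tip_bin_bar (a point): Middle of the round steel grab bar, 12 mm thick, 72 mm free length, a free-turning roller, 40 mm above the hinged bin's back rim (a like bin, barless, is fixed). Axes turn with the bin: y along bar and hinge; upright, z is up and x level, the tipping direction. The hinge line lies 100 mm along +x and 95 mm along -z of here; upright the bar is 225 mm above the table, right over 202 mm.
- carton_in (a point): Middle of the inner floor (5 mm above the table) of the open cardboard carton, 200 x 140 mm outside, 65 mm high, walls 4 mm, fixed under and in front of the hinged bin. x along its 200 mm length, in the tipping direction; z up.
- coupling_a_center (a point): Centre of a loose steel pipe coupling, a cylinder 34 mm across and 40 mm long, 80 g, at first standing in the tipping bin. z along the cylinder's axis.
- coupling_b_center (a point): Centre of the second such coupling, standing beside the first in the tipping bin.
There are look-alikes about, which are no part of the job. What is shaped like the part that bears carton_in but green is not meant.

How it is judged:
On the way, in this order (a step that is already met when the one before it is completed fails the run):
1. with the bin tipped over, both couplings lie in the carton (value of joint tip_bin above 1 rad and x of coupling_a_center in the frame of carton_in between -0.096 and 0.096 m and y of coupling_a_center in the frame of carton_in between -0.066 and 0.066 m and z of each of coupling_a_center, coupling_b_center in the frame of carton_in below 0.06 m and x of coupling_b_center in the frame of carton_in between -0.096 and 0.096 m and y of coupling_b_center in the frame of carton_in between -0.066 and 0.066 m), for 0.2 s.
2. the bin is back upright (value of joint tip_bin below 0.12 rad), for 0.2 s.
At the end, for the whole second after the job is handed in: The tipping bin sits upright again (within 0.12 rad) and both couplings lie in the carton (centres between its walls and less than 60 mm above its floor) (value of joint tip_bin below 0.12 rad and x of coupling_a_center in the frame of carton_in between -0.096 and 0.096 m and y of coupling_a_center in the frame of carton_in between -0.066 and 0.066 m and z of each of coupling_a_center, coupling_b_center in the frame of carton_in below 0.06 m and x of coupling_b_center in the frame of carton_in between -0.096 and 0.096 m and y of coupling_b_center in the frame of carton_in between -0.066 and 0.066 m); the robot touches nothing.
It fails at once if the bin is slung back (faster than 3.5 rad/s) (velocity of joint tip_bin below -3.5 rad/s).
It also fails if it takes over 43 s, if anything falls off the work surface, if the arm or the gripper's body presses on something with over 40 N, if the wrist force passes 120 N, or if a joint passes its speed limit or range.

## Working session

There is one attempt and no reset: what is moved stays moved. The work goes in short steps, Python scripts to look and compute and a tool call to move; the robot and the scene stay as the last step left them, time stands still between calls to the robot, and variables do not carry over. Pictures are saved under pics/ and viewed, and the job is handed in when it is done.

Besides the shell and the picture viewer there is one more tool, called by a JSON object that holds its "name" and its "arguments", one argument or row to a line. servo_tool: Moves the arm, as the interface text tells. Its arguments: {"type":"object","properties":{"grip":{"type":"array","items":{"type":"number"}},"dp":{"type":"array","items":{"type":"array","items":{"type":"number"}}},"spin":{"type":"array","items":{"type":"number"}},"force":{"type":"number"}},"required":["grip","dp","spin"]}

```bash
mkdir -p pics; ls
cat > h.py <<'E'
from station import r
import numpy as np, cv2
def snap(n,f):
    im=np.array(r.capture(n)); cv2.imwrite('pics/'+f+'.png',im[:,:,::-1]); return im
def cam(n,o=None):
    c=r.calibration(n); K=np.array(c['intrinsics'])
    if 'eye' in c: return K,np.array(c['eye']),np.array(c['attitude'])
    T=np.array(c['tool_from_camera']); R=np.array(o['orientation']); p=np.array(o['tcp_pos'])
    return K,p+R@T[:3,3],R@T[:3,:3]
def ray(C,uv):
    K,e,R=C; d=R@np.linalg.solve(K,np.array([uv[0],uv[1],1.])); return e,d/np.linalg.norm(d)
def plane(C,uv,z):
    e,d=ray(C,uv); return e+d*(z-e[2])/d[2]
def tri(C1,a,C2,b):
    e1,d1=ray(C1,a);e2,d2=ray(C2,b)
    s=np.linalg.lstsq(np.c_[d1,-d2],e2-e1,rcond=None)[0]
    p,q=e1+s[0]*d1,e2+s[1]*d2
    return (p+q)/2,np.linalg.norm(p-q)
def proj(C,P):
    K,e,R=C; q=K@(R.T@(np.array(P)-e)); return q[:2]/q[2]
E
python3 - <<'E'
from h import *
o=r.get_obs();print(o)
for n in ['scene','top','wrist']:
    snap(n,n+'0'); print(n,r.calibration(n))
E
```

```text
pics
{'time': 0.0, 'joints': array([-1.31108349e+00,  3.59486439e-01,  1.51142336e+00, -5.41412773e-06,
        1.27251177e+00, -1.15084648e-01]), 'qvel': array([-0.00089007, -0.00135523,  0.00044126, -0.00136549, -0.00064383,
       -0.00198503]), 'joint_torque': array([ 6.35073393e-04, -5.27603459e+01, -2.78622437e+01,  2.04812309e-04,
        1.31621820e-02,  4.37972048e-06]), 'tcp_pos': array([ 0.21947497, -0.55769022,  0.2304681 ]), 'orientation': array([[ 9.30581245e-01,  3.66085129e-01, -4.74673604e-04],
       [ 3.66085380e-01, -9.30579591e-01,  1.76625562e-03],
       [ 2.04878348e-04, -1.81741542e-03, -9.99998328e-01]]), 'ft_force': array([ 0.41802278, -0.65619784, -0.3065641 ]), 'wrist_torque': array([0.03232309, 0.01580181, 0.04595614]), 'grip_width': 1.0025262129759034}
scene {'intrinsics': array([[478.31066668,   0.        , 321.80746836],
       [  0.        , 478.31066668, 194.98273378],
       [  0.        ,   0.        ,   1.        ]]), 'eye': array([1.23328208, 0.04843032, 0.96455843]), 'attitude': array([[-0.07634538,  0.77077886, -0.63251193],
       [ 0.9968870
[... 304 characters left out ...]
1]), 'attitude': array([[ 0.0169812 , -0.99094518,  0.13318896],
       [-0.99976194, -0.01500305,  0.0158419 ],
       [-0.01370021, -0.13342627, -0.99096404]])}
wrist {'intrinsics': array([[317.39848133,   0.        , 312.29235646],
       [  0.        , 317.39848133, 200.94303637],
       [  0.        ,   0.        ,   1.        ]]), 'tool_from_camera': array([[-5.55861549e-04, -9.60840877e-01, -2.77100164e-01,
         6.99573758e-02],
       [ 9.99999838e-01, -5.67162951e-04, -3.93652285e-05,
         8.22315048e-04],
       [-1.19337226e-04, -2.77100141e-01,  9.60841037e-01,
        -1.42382815e-01],
       [ 0.00000000e+00,  0.00000000e+00,  0.00000000e+00,
         1.00000000e+00]])}
```

View pics/scene0.png

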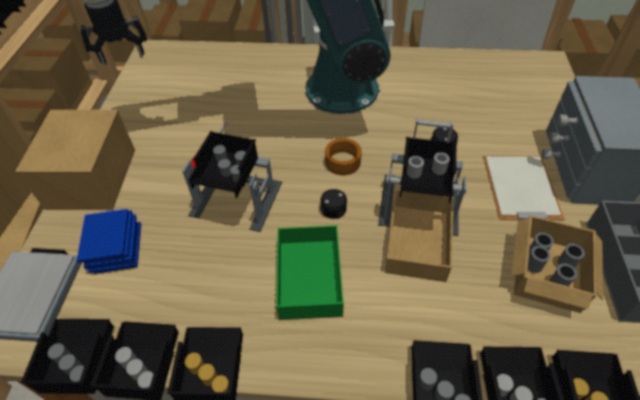

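View pics/top0.png

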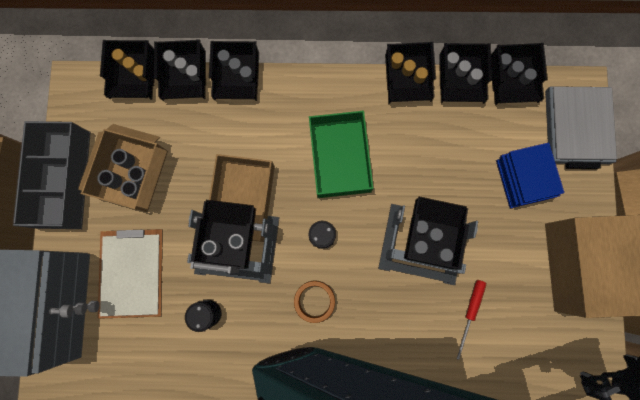

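View pics/wrist0.png

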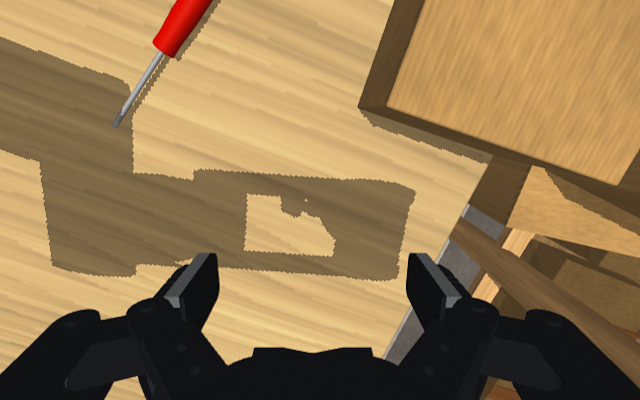

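The hinged bin, holding two couplings, is at top (225,235) and scene (430,165). Its bar is at about top (212,268) and scene (433,123). The brown carton is in front at top (243,185). I'll zoom in to measure.

Run:
```python
import cv2,numpy as np
a=cv2.imread('pics/scene0.png')[100:290,370:480]; b=cv2.imread('pics/top0.png')[145:300,170:290]
a=cv2.resize(a,None,fx=3.1,fy=3.1,interpolation=cv2.INTER_CUBIC)
b=cv2.resize(b,None,fx=3.7,fy=3.7,interpolation=cv2.INTER_CUBIC)
c=np.zeros((590,790,3),np.uint8); c[:a.shape[0],:a.shape[1]]=a; c[:b.shape[0],345:345+b.shape[1]]=b[:,:445]
cv2.imwrite('pics/z0.png',c);print(a.shape,b.shape)
```

```text
(589, 341, 3) (574, 444, 3)
```

View pics/z0.png

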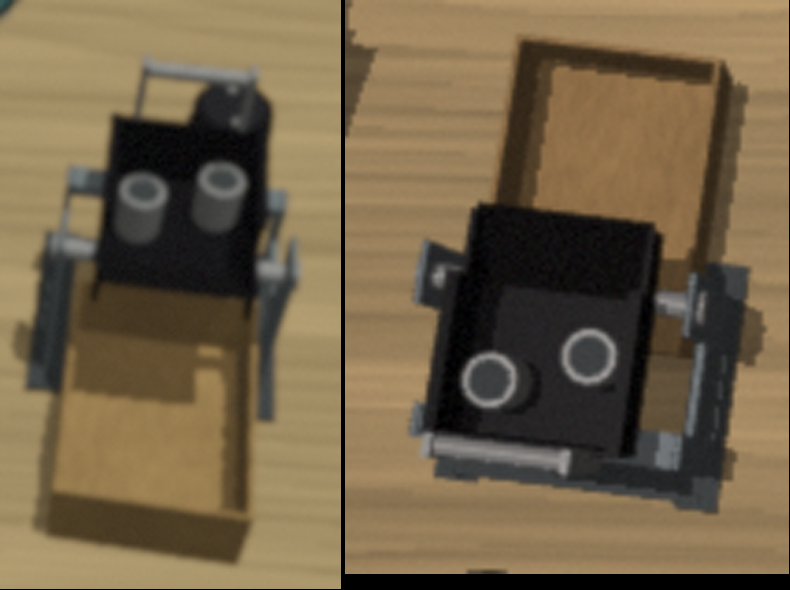

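Run:
```python
from h import *
S=cam('scene');T=cam('top')
s=lambda x,y:(370+x/3.1-.4,100+y/3.1-.4)
t=lambda x,y:(170+(x-345)/3.7-.4,145+y/3.7-.4)
A=tri(S,s(252,77),T,t(433,446)); B=tri(S,s(150,67),T,t(563,461)); print('bar',A,B)
m=(A[0]+B[0])/2; d=B[0]-A[0]; print('mid',m,np.linalg.norm(d))
yd=-d/np.linalg.norm(d); print(np.degrees(np.arctan2(yd[1],yd[0])))
# carton rim corners z=.065
for p in [(520,40),(728,63),(712,330)]: print('rim',plane(T,t(*p),.065))
for p in [(52,490),(250,517)]: print('rimS',plane(S,s(*p),.065))
# couplings tops
print(tri(S,s(222,182),T,t(490,380)),tri(S,s(143,192),T,t(590,356)))
```

```text
bar (array([0.40407585, 0.26221847, 0.22514227]), np.float64(0.0017904020384376966)) (array([0.39700972, 0.18895409, 0.22499705]), np.float64(0.0017065110808117665))
mid [0.40054278 0.22558628 0.22506966] 0.07360449295670601
84.49103075121538
rim [0.67403558 0.26427216 0.065     ]
rim [0.66022022 0.1238394  0.065     ]
rim [0.48144722 0.12868734 0.065     ]
rimS [0.66513398 0.12914597 0.065     ]
rimS [0.67834669 0.2660221  0.065     ]
(array([0.44354153, 0.24986017, 0.15531087]), np.float64(0.0008091324613949366)) (array([0.45884791, 0.19003016, 0.15689914]), np.float64(0.0012842759644323683))
```

The bar's height (225 mm) and length (74 mm) match the text, and the bar and carton agree on a yaw of about -5.5°. I'll raise the arm and align it.

{"name": "servo_tool", "arguments": {
  "grip": [0, 0, 0, 0, 0, 0, 0, 0],
  "dp": [
    [0, 0, -5],
    [0, 0, -5],
    [0, 0, 0],
    [0, 0, 0],
    [0, 0, 0],
    [0, 0, 0],
    [0, 0, 0],
    [0, 0, 0]
  ],
  "spin": [0, 0, -0.183, -0.183, -0.183, -0.183, -0.183, -0.183],
  "force": 25
}}

```text
time: 1.15
tcp_pos: [0.2196, -0.5581, 0.3309]
orientation: [[0.092, 0.996, -0.0], [0.996, -0.092, 0.001], [0.001, -0.0, -1.0]]
ft_force: [-0.4, 0.1, 0.2]
grip_width: 0.998
```

{"name": "servo_tool", "arguments": {
  "grip": [0, 0, 0, 0, 0, 0, 0, 0],
  "dp": [
    [0, 5, 0],
    [0, 5, 0],
    [5, 3, 0],
    [5.5, 0, 0],
    [5.5, 0, 0],
    [5.5, 0, 0],
    [5.5, 0, 0],
    [5.5, 0, 0]
  ],
  "spin": [0, 0, 0, 0, 0, 0, 0, 0]
}}

```text
time: 2.15
tcp_pos: [0.3806, -0.2457, 0.3311]
orientation: [[0.098, 0.995, 0.0], [0.995, -0.098, 0.0], [0.0, -0.0, -1.0]]
ft_force: [1.0, 1.1, 0.5]
grip_width: 1.002
```

{"name": "servo_tool", "arguments": {
  "grip": [0, 0, 0, 0, 0, 0, 0, 0],
  "dp": [
    [5.5, 0, 0],
    [5.5, 0, 0],
    [5.5, 0, 0],
    [5.5, 0, 0],
    [5.5, 0, 0],
    [5.5, 0, 0],
    [5, 0, 0],
    [0, 0, 0]
  ],
  "spin": [0, 0, 0, 0, 0, 0, 0, 0]
}}

```text
time: 3.15
tcp_pos: [0.4177, 0.1335, 0.3311]
orientation: [[0.093, 0.996, -0.0], [0.996, -0.093, 0.001], [0.001, -0.001, -1.0]]
ft_force: [-0.8, -0.5, -0.5]
grip_width: 0.999
```

Run:
```python
from h import *
o=r.get_obs();print(o['time'],o['tcp_pos'],o['orientation'],o['joints'])
snap('wrist','w1')
```

```text
3.15 [0.41768893 0.13347287 0.33110575] [[ 9.26142558e-02  9.95701977e-01 -4.16074238e-04]
 [ 9.95701602e-01 -9.26138025e-02  1.00125522e-03]
 [ 9.58417580e-04 -5.07016292e-04 -9.99999412e-01]] [1.50608020e-01 3.29910125e-02 1.68229053e+00 1.06338911e-03
 1.42657233e+00 2.43202015e-01]
```

View pics/w1.png

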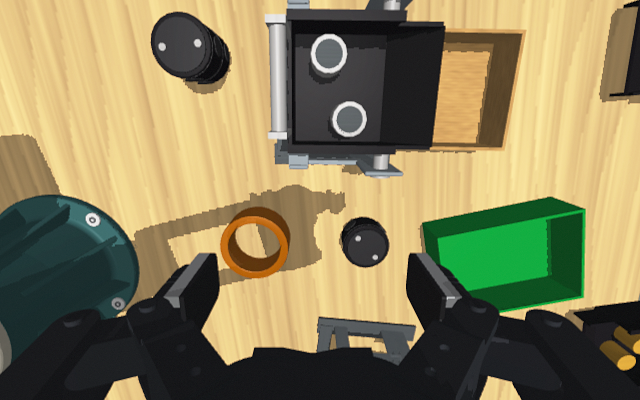

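The wrist view shows the bar from (277,18) to (279,134), parallel to the tool's x. I'll check it against the earlier measurement.

Run:
```python
from h import *
o=r.get_obs();W=cam('wrist',o)
a,b=plane(W,(277.5,18),.225),plane(W,(279,135),.225);print(a,b,(a+b)/2)
print('pred',proj(W,[0.4005,0.2256,.225]),'knob',plane(W,(190,47),.08))
R=o['orientation'];print('delta tool cm',100*R.T@(np.array([0.4005,0.2256,.206])-o['tcp_pos']), 100*R.T@((a+b)/2-o['tcp_pos']))
```

```text
[0.40570019 0.26408462 0.225     ] [0.3968227  0.18433353 0.225     ] [0.40126145 0.22420907 0.225     ]
pred [277.01771055  77.38589526] knob [0.29262181 0.28132346 0.08      ]
delta tool cm [ 9.19598802 -2.57616474 12.50235006] [ 9.06396406 -2.48862484 10.60233656]
```

{"name": "servo_tool", "arguments": {
  "grip": [0, 0, 0, 0, 0, 0, 0, 0],
  "dp": [
    [4.6, -1.3, 0],
    [4.5, -1.2, 0],
    [0, 0, 3],
    [0, 0, 3],
    [0, 0, 3],
    [0, 0, 2],
    [0, 0, 1.5],
    [0, 0, 0]
  ],
  "spin": [0, 0, 0, 0, 0, 0, 0, 0]
}}

```text
time: 4.2
tcp_pos: [0.4013, 0.2218, 0.2053]
orientation: [[0.1, 0.995, -0.003], [0.995, -0.1, -0.001], [-0.002, -0.003, -1.0]]
ft_force: [-0.9, -0.7, 0.2]
grip_width: 1.0
```

{"name": "servo_tool", "arguments": {
  "grip": [120, 180, 230, 255, 255, 255, 255, 255],
  "dp": [
    [0, 0, 0],
    [0, 0, 0],
    [0, 0, 0],
    [0, 0, 0],
    [0, 0, 0],
    [0, 0, 0],
    [0, 0, 0],
    [0, 0, 0]
  ],
  "spin": [0, 0, 0, 0, 0, 0, 0, 0],
  "force": 25
}}

```text
time: 5.2
tcp_pos: [0.4013, 0.2237, 0.2062]
orientation: [[0.098, 0.995, -0.001], [0.995, -0.098, 0.0], [0.0, -0.001, -1.0]]
ft_force: [-5.1, 2.5, 0.7]
grip_width: 0.129
```

Run:
```python
from h import *
o=r.get_obs();print(o['time'],o['tcp_pos'],o['ft_force'],o['grip_width'],o['joints'])
snap('wrist','w2');im=snap('scene','s2')
cv2.imwrite('pics/s2z.png',cv2.resize(im[60:290,350:500,::-1],None,fx=2.6,fy=2.6))
```

```text
5.2 [0.40125832 0.22370467 0.20622704] [-5.06990508  2.47835198  0.65837461] 0.1285957072639804 [3.57450536e-01 1.84174620e-01 1.83284312e+00 8.01486092e-04
 1.12583527e+00 4.55119325e-01]
```

View pics/w2.png

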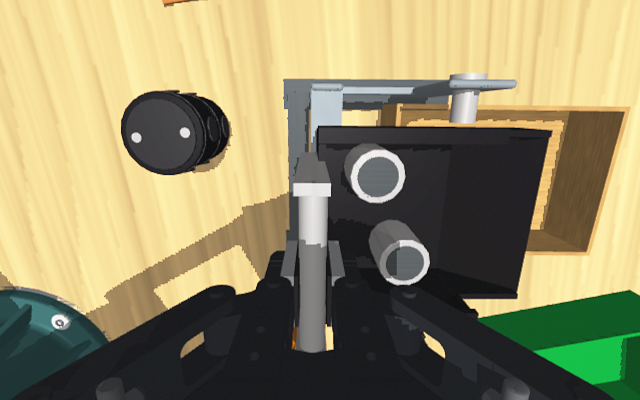

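View pics/s2z.png

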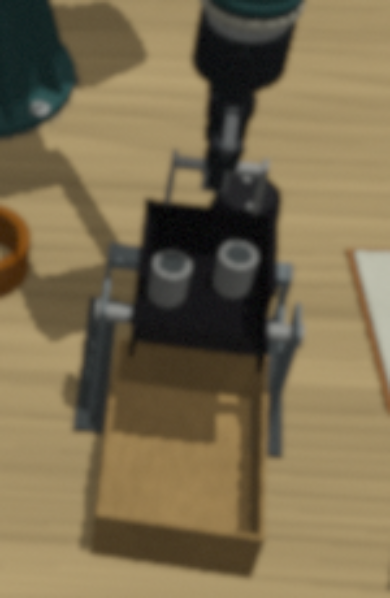

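The bar is held (opening about 11 mm, no load). Next I'll compute the increments along the arc.

Run:
```python
import numpy as np
th=np.linspace(0,1.84,24); ph=np.arctan2(95,-100)-th; rho=np.hypot(100,95)/10
u=rho*np.cos(ph); z=rho*np.sin(ph)
u=np.round(u-u[0],2); z=np.round(z-z[0],2)
for i in range(23): print(round(th[i+1],2),[0,round(u[i+1]-u[i],2),round(-(z[i+1]-z[i]),2)], u[i+1],z[i+1])
```

```text
0.08 [0, np.float64(0.79), np.float64(-0.77)] 0.79 0.77
0.16 [0, np.float64(0.85), np.float64(-0.7)] 1.64 1.47
0.24 [0, np.float64(0.9), np.float64(-0.63)] 2.54 2.1
0.32 [0, np.float64(0.96), np.float64(-0.56)] 3.5 2.66
0.4 [0, np.float64(0.99), np.float64(-0.48)] 4.49 3.14
0.48 [0, np.float64(1.03), np.float64(-0.4)] 5.52 3.54
0.56 [0, np.float64(1.05), np.float64(-0.32)] 6.57 3.86
0.64 [0, np.float64(1.08), np.float64(-0.23)] 7.65 4.09
0.72 [0, np.float64(1.1), np.float64(-0.15)] 8.75 4.24
0.8 [0, np.float64(1.1), np.float64(-0.05)] 9.85 4.29
0.88 [0, np.float64(1.1), np.float64(0.03)] 10.95 4.26
0.96 [0, np.float64(1.1), np.float64(0.12)] 12.05 4.14
1.04 [0, np.float64(1.08), np.float64(0.21)] 13.13 3.93
1.12 [0, np.float64(1.06), np.float64(0.29)] 14.19 3.64
1.2 [0, np.float64(1.04), np.float64(0.38)] 15.23 3.26
1.28 [0, np.float64(1.0), np.float64(0.46)] 16.23 2.8
1.36 [0, np.float64(0.97), np.float64(0.53)] 17.2 2.27
1.44 [0, np.float64(0.91), np.float64(0.62)] 18.11 1.65
1.52 [0, np.float64(0.87), np.float64(0.68)] 18.98 0.97
1.6 [0, np.float64(0.81), np.float64(0.75)] 19.79 0.22
1.68 [0, np.float64(0.74), np.float64(0.81)] 20.53 -0.59
1.76 [0, np.float64(0.68), np.float64(0.88)] 21.21 -1.47
1.84 [0, np.float64(0.61), np.float64(0.92)] 21.82 -2.39
```

{"name": "servo_tool", "arguments": {
  "grip": [255, 255, 255, 255, 255, 255, 255, 255],
  "dp": [
    [0, 0.79, -0.77],
    [0, 0.85, -0.7],
    [0, 0.9, -0.63],
    [0, 0.96, -0.56],
    [0, 0.99, -0.48],
    [0, 1.03, -0.4],
    [0, 1.05, -0.32],
    [0, 1.08, -0.23]
  ],
  "spin": [0, 0, 0, 0, 0, 0, 0, 0]
}}

```text
time: 6.3
tcp_pos: [0.4787, 0.2156, 0.2469]
orientation: [[0.098, 0.995, -0.001], [0.995, -0.098, -0.001], [-0.001, -0.001, -1.0]]
ft_force: [-1.4, -0.3, -9.1]
grip_width: 0.129
```

Run:
```python
from h import *
o=r.get_obs();print(o['time'],o['tcp_pos'],o['ft_force'],o['wrist_torque'],o['grip_width'])
im=snap('scene','s3')
cv2.imwrite('pics/s3z.png',cv2.resize(im[60:290,350:500,::-1],None,fx=2.6,fy=2.6))
```

```text
6.3 [0.4786837  0.21561771 0.24689596] [-1.44159269 -0.32805052 -9.05989262] [-0.13666947  0.17284093 -0.08574762] 0.12947837274353138
```

View pics/s3z.png

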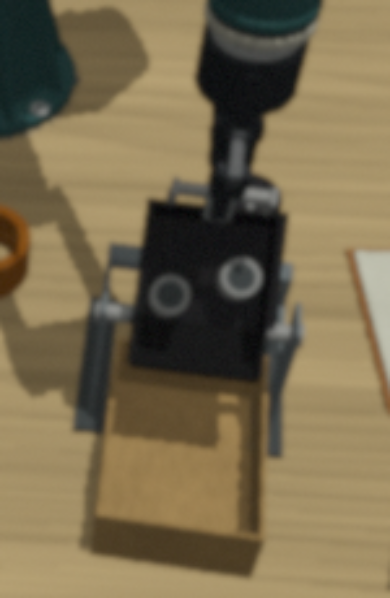

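The bin is tipping with low forces (9 N). I'll continue.

{"name": "servo_tool", "arguments": {
  "grip": [255, 255, 255, 255, 255, 255, 255, 255],
  "dp": [
    [0, 1.1, -0.15],
    [0, 1.1, -0.05],
    [0, 1.1, 0.03],
    [0, 1.1, 0.12],
    [0, 1.08, 0.21],
    [0, 1.06, 0.29],
    [0, 1.04, 0.38],
    [0, 1.0, 0.46]
  ],
  "spin": [0, 0, 0, 0, 0, 0, 0, 0]
}}

```text
time: 7.35
tcp_pos: [0.5627, 0.2069, 0.2333]
orientation: [[0.098, 0.995, -0.004], [0.995, -0.098, -0.001], [-0.002, -0.004, -1.0]]
ft_force: [-5.2, -4.3, -9.8]
grip_width: 0.127
```

Run:
```python
from h import *
o=r.get_obs();print(o['time'],o['tcp_pos'],o['ft_force'],o['wrist_torque'],o['grip_width'])
im=snap('scene','s4')
a=cv2.resize(im[60:290,350:500,::-1],None,fx=2.6,fy=2.6)
b=cv2.resize(snap('wrist','w4')[:,:,::-1],(400,250)); a=cv2.copyMakeBorder(a,0,0,0,400,0); a[:250,390:790]=b
cv2.imwrite('pics/s4z.png',a)
```

```text
7.35 [0.56268853 0.20687575 0.23331543] [-5.19569955 -4.30000266 -9.7650312 ] [-0.67566623  0.88627399 -0.03736674] 0.12675184510397203
```

View pics/s4z.png

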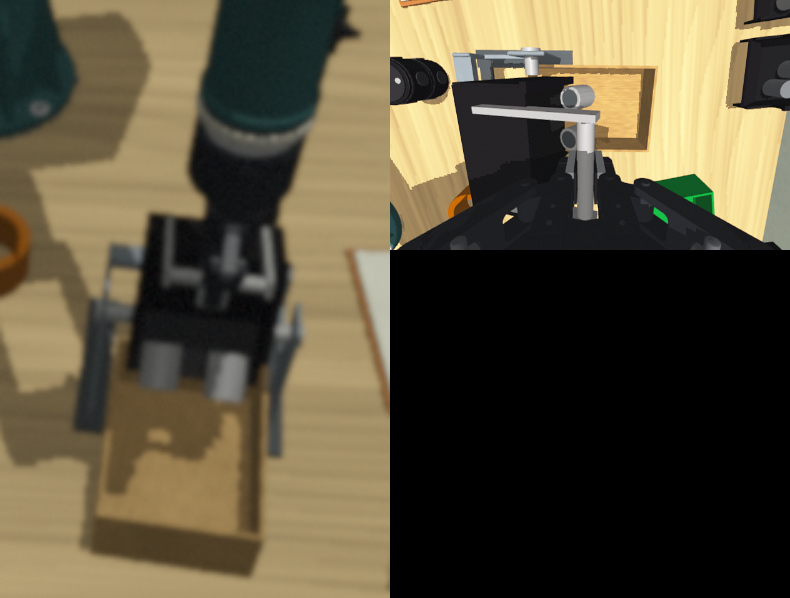

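The couplings have slid to the front lip and the forces are still low. Next I'll do a few more rows.

{"name": "servo_tool", "arguments": {
  "grip": [255, 255, 255, 255],
  "dp": [
    [0, 0.97, 0.53],
    [0, 0.91, 0.62],
    [0, 0.87, 0.68],
    [0, 0.81, 0.75]
  ],
  "spin": [0, 0, 0, 0]
}}

```text
time: 7.95
tcp_pos: [0.5976, 0.2032, 0.2075]
orientation: [[0.098, 0.995, -0.004], [0.995, -0.098, -0.002], [-0.002, -0.004, -1.0]]
ft_force: [-7.8, -5.3, -7.0]
grip_width: 0.127
```

Run:
```python
from h import *
o=r.get_obs();print(o['time'],o['tcp_pos'],o['ft_force'],o['wrist_torque'],o['grip_width'])
im=snap('scene','s5')
a=cv2.resize(im[60:290,350:500,::-1],None,fx=2.6,fy=2.6)
b=cv2.resize(snap('wrist','w5')[:,:,::-1],(400,250)); a=cv2.copyMakeBorder(a,0,0,0,400,0); a[:250,390:790]=b
cv2.imwrite('pics/s5z.png',a)
```

```text
7.95 [0.59763062 0.20321661 0.20754783] [-7.77759759 -5.29533206 -6.96791299] [-0.76738205  1.17198921 -0.03384892] 0.1269320217700764
```

View pics/s5z.png

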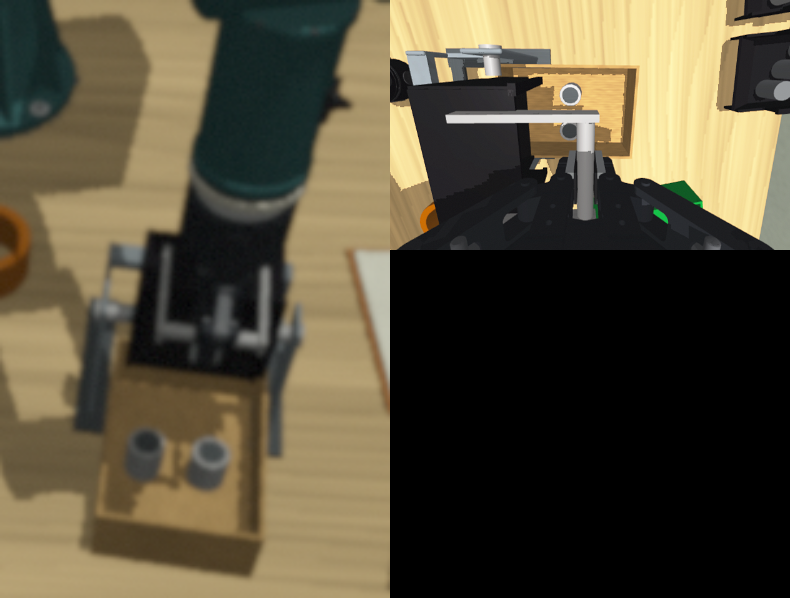

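Both couplings appear upright in the carton. I'll hold and verify.

{"name": "servo_tool", "arguments": {
  "grip": [255, 255, 255, 255, 255],
  "dp": [
    [0, 0, 0],
    [0, 0, 0],
    [0, 0, 0],
    [0, 0, 0],
    [0, 0, 0]
  ],
  "spin": [0, 0, 0, 0, 0]
}}

```text
time: 8.68
tcp_pos: [0.5974, 0.2032, 0.2076]
orientation: [[0.098, 0.995, -0.004], [0.995, -0.098, -0.002], [-0.002, -0.004, -1.0]]
ft_force: [-6.6, -5.9, -6.9]
grip_width: 0.129
```

Run:
```python
from h import *
o=r.get_obs();print(o['time'],o['tcp_pos'],o['ft_force'])
im=snap('scene','s6')
a=cv2.resize(im[60:290,350:500,::-1],None,fx=2.6,fy=2.6)
b=cv2.resize(snap('wrist','w6')[:,:,::-1],(400,250)); a=cv2.copyMakeBorder(a,0,0,0,400,0); a[:250,390:790]=b
cv2.imwrite('pics/s6z.png',a)
```

```text
8.675 [0.59744656 0.20324126 0.20763917] [-6.62408514 -5.86670694 -6.88012402]
```

View pics/s6z.png

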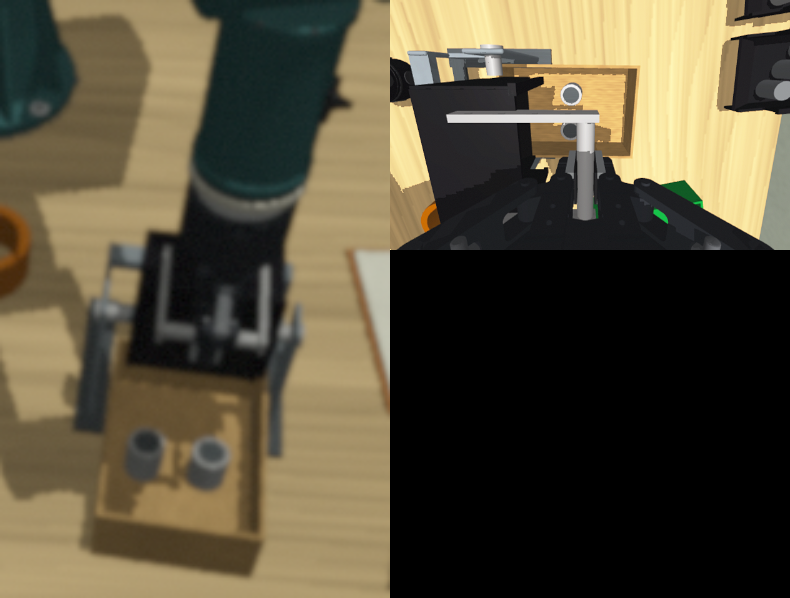

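The couplings have settled: both stand inside the carton, at zoomed (145,455) and (208,463). I'll bring the bin back along the reversed arc.

{"name": "servo_tool", "arguments": {
  "grip": [255, 255, 255, 255, 255, 255, 255, 255],
  "dp": [
    [0, -0.81, -0.75],
    [0, -0.87, -0.68],
    [0, -0.91, -0.62],
    [0, -0.97, -0.53],
    [0, -1.0, -0.46],
    [0, -1.04, -0.38],
    [0, -1.06, -0.29],
    [0, -1.08, -0.21]
  ],
  "spin": [0, 0, 0, 0, 0, 0, 0, 0]
}}

```text
time: 9.78
tcp_pos: [0.5213, 0.2112, 0.247]
orientation: [[0.098, 0.995, -0.002], [0.995, -0.098, -0.001], [-0.001, -0.001, -1.0]]
ft_force: [-2.3, -5.1, -15.5]
grip_width: 0.127
```

{"name": "servo_tool", "arguments": {
  "grip": [255, 255, 255, 255, 255, 255, 255, 255],
  "dp": [
    [0, -1.1, -0.12],
    [0, -1.1, -0.03],
    [0, -1.1, 0.05],
    [0, -1.1, 0.15],
    [0, -1.08, 0.23],
    [0, -1.05, 0.32],
    [0, -1.03, 0.4],
    [0, -0.99, 0.48]
  ],
  "spin": [0, 0, 0, 0, 0, 0, 0, 0]
}}

```text
time: 10.78
tcp_pos: [0.439, 0.2199, 0.2342]
orientation: [[0.098, 0.995, 0.006], [0.995, -0.098, -0.0], [0.0, 0.006, -1.0]]
ft_force: [3.4, -7.3, -8.8]
grip_width: 0.128
```

{"name": "servo_tool", "arguments": {
  "grip": [255, 255, 255, 255, 255, 255, 255, 255],
  "dp": [
    [0, -0.96, 0.56],
    [0, -0.9, 0.63],
    [0, -0.85, 0.7],
    [0, -0.4, 0.38],
    [0, -0.4, 0.38],
    [0, 0, 0],
    [0, 0, 0],
    [0, 0, 0]
  ],
  "spin": [0, 0, 0, 0, 0, 0, 0, 0]
}}

```text
time: 11.78
tcp_pos: [0.4032, 0.2237, 0.2082]
orientation: [[0.097, 0.995, 0.003], [0.995, -0.097, 0.0], [0.001, 0.003, -1.0]]
ft_force: [-1.8, -7.3, -1.5]
grip_width: 0.128
```

Run:
```python
from h import *
o=r.get_obs();print(o['time'],o['tcp_pos'],o['ft_force'])
im=snap('scene','s7')
a=cv2.resize(im[60:290,350:500,::-1],None,fx=2.6,fy=2.6)
b=cv2.resize(snap('wrist','w7')[:,:,::-1],(400,250)); a=cv2.copyMakeBorder(a,0,0,0,400,0); a[:250,390:790]=b
cv2.imwrite('pics/s7z.png',a)
```

```text
11.775 [0.40317912 0.22369779 0.20815551] [-1.80911272 -7.31922248 -1.5007011 ]
```

View pics/s7z.png

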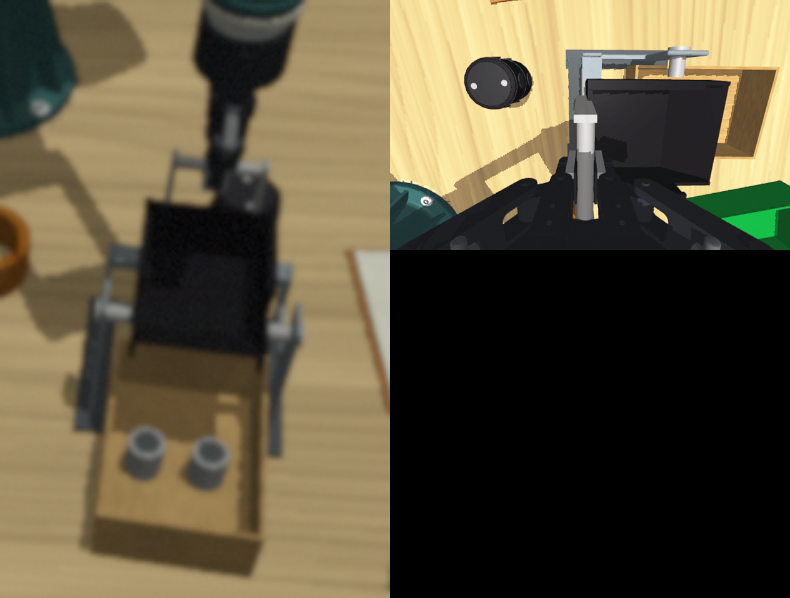

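The bin is nearly seated, about 0.02 rad short. I'll nudge it home, open the gripper and lift off.

{"name": "servo_tool", "arguments": {
  "grip": [255, 255, 255, 150, 60, 0, 0, 0],
  "dp": [
    [0, -0.2, 0.2],
    [0, 0, 0],
    [0, 0, 0],
    [0, 0, 0],
    [0, 0, 0],
    [0, 0, 0],
    [0, 0, 0],
    [0, 0, 0]
  ],
  "spin": [0, 0, 0, 0, 0, 0, 0, 0]
}}

```text
time: 12.88
tcp_pos: [0.4, 0.2239, 0.2045]
orientation: [[0.098, 0.995, 0.0], [0.995, -0.098, 0.0], [0.0, 0.0, -1.0]]
ft_force: [0.5, 0.2, -0.2]
grip_width: 1.005
```

{"name": "servo_tool", "arguments": {
  "grip": [0, 0, 0, 0, 0, 0, 0, 0],
  "dp": [
    [0, 0, 0],
    [0, 0, -1],
    [0, 0, -2],
    [0, 0, -3],
    [0, 0, -4],
    [0, 0, -2],
    [0, 0, 0],
    [0, 0, 0]
  ],
  "spin": [0, 0, 0, 0, 0, 0, 0, 0]
}}

```text
time: 13.88
tcp_pos: [0.3994, 0.2236, 0.3238]
orientation: [[0.098, 0.995, -0.001], [0.995, -0.098, -0.0], [-0.0, -0.001, -1.0]]
ft_force: [0.5, -0.0, 0.1]
grip_width: 1.0
```

Run:
```python
from h import *
o=r.get_obs();print(o['time'],o['tcp_pos'],o['ft_force'],o['grip_width'])
im=snap('scene','s8')
a=cv2.resize(im[60:290,350:500,::-1],None,fx=2.6,fy=2.6)
b=cv2.resize(snap('wrist','w8')[:,:,::-1],(400,250)); a=cv2.copyMakeBorder(a,0,0,0,400,0); a[:250,390:790]=b
t=cv2.resize(snap('top','t8')[145:300,170:290,::-1],None,fx=2.2,fy=2.2); a[255:255+t.shape[0],400:400+t.shape[1]]=t[:343]
cv2.imwrite('pics/s8z.png',a)
```

```text
13.875 [0.3993863  0.22357449 0.32376783] [ 0.45336373 -0.04197266  0.14421194] 1.000329265227775
```

View pics/s8z.png

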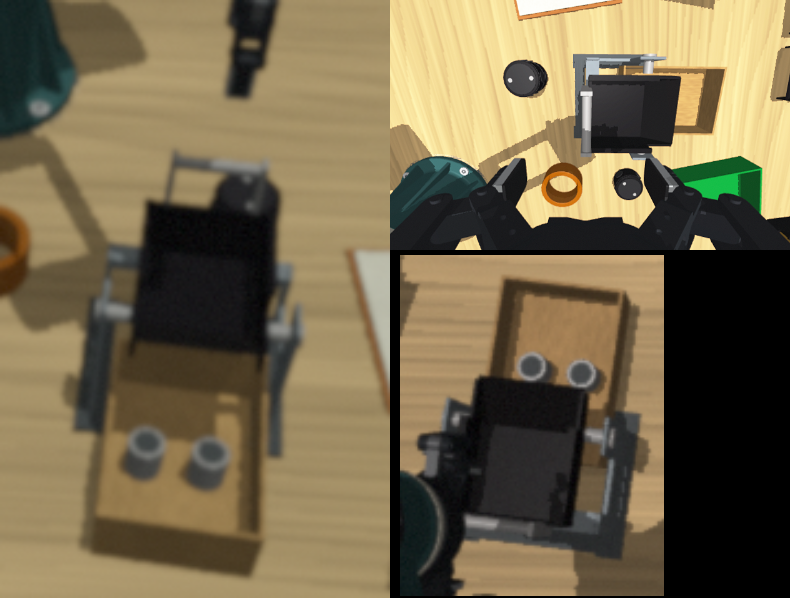

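View pics/w8.png

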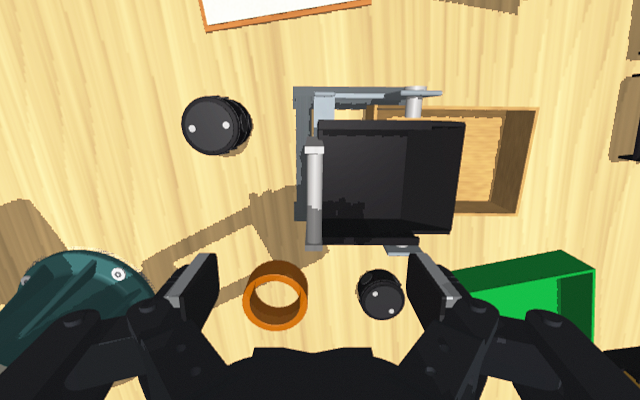

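The arm is clear, the bin looks upright and empty, and both couplings are in the carton. I'll check this numerically against the measured poses, then hand in.

Run:
```python
from h import *
o=r.get_obs();W=cam('wrist',o);S=cam('scene');T=cam('top')
# bar image: (314,147)-(314,244)
print('bar pred px',proj(W,[.4041,.2622,.225]),proj(W,[.397,.189,.225]))
a=cv2.imread('pics/scene0.png',0)[110:145,410:460];b=cv2.imread('pics/scene8.png',0) if 0 else cv2.imread('pics/s8.png',0)[110:145,410:460]
print('shift px',cv2.phaseCorrelate(a.astype(float),b.astype(float)))
s=lambda x,y:(350+x/2.6-.4,60+y/2.6-.4); t=lambda x,y:(170+(x-400)/2.2-.4,145+(y-255)/2.2-.4)
A=tri(S,s(209,451),T,t(532,367));B=tri(S,s(146,441),T,t(582,375)); print(A,B)
X=np.array([np.cos(-.0965),np.sin(-.0965)]);Y=np.array([-X[1],X[0]])
far=np.array([.667,.1941]); c=far-.1*X
for P in (A,B): d=P[0][:2]-c; print('carton xy',d@X,d@Y)
```

```text
bar pred px [313.94000975 151.22988039] [313.98275352 241.3498075 ]
shift px ((0.0531913952684846, -0.04772510815800857), 0.9073081856615701)
(array([0.577099  , 0.2330723 , 0.04237986]), np.float64(0.0002258927368585353)) (array([0.56891175, 0.17666353, 0.04125256]), np.float64(0.0013268981388080685))
carton xy 0.006762276939287748 0.030128997936522958
carton xy 0.0040481207296972155 -0.026806180106306757
```

```bash
python3 -c "
from station import r
print(r.hand_in())"
```

```text
the job is handed in; nothing more can be done
None
```

The bin was tipped, both couplings fell into the carton, and the empty bin is back upright. I handed the job in at about 14 s of the 43 s allowed.

I gripped the bar with a 25 N grip and followed its arc to about 1.6 rad commanded, where both couplings dropped out. I held there, then eased the bin back at about 0.64 rad/s. It stopped about 0.02 rad short, so I nudged it onto its stop, opened the gripper and lifted 12 cm clear.

Last checks:
- **Bin upright:** the bar is back within 0.1 px of its starting place in the scene picture, and the wrist view agrees.
- **Couplings:** both stand in the carton at about (7, 30) mm and (4, -27) mm from its middle. Their tops are about 42 mm above the table, against about 45 mm expected for standing couplings.
- **Forces:** the wrist force never read above about 17 N in the readings I took, and was near zero after release.

No check failed. I did not drive the bin to its far stop at 1.83 rad, because the couplings had already fallen out.

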